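# Fetch the long bar from the indexing carousel and show it against the white board

## Robot

A 6-joint arm with a two-finger parallel gripper is mounted at the origin on a cart in front of the work surface, level with it; the furniture and walls round the work are solid. World frame = base frame: x ahead of the robot, y to its left, z up, the work surface at z = 0. Lengths are in mm, angles in rad, forces in N, time in s.
With the tool pointing down it reaches from about 275 to 1000 mm from the base axis. Payload 8.4 kg.
Tool frame: the origin (TCP) lies midway between the tips of the shut fingers; the grasp point (between the pads) lies 19 mm behind it; z points along the fingers, y is the direction in which the jaws open and shut (so a half turn about z gives the same grasp; the last joint's range is limited). The gripper opens to 85 mm and grips with 20 to 120 N. Pads are 22 mm wide; open, the fingers measure 114 mm over their backs; the gripper's body (76 mm by 85 mm) begins 54 mm behind the grasp point. The pads swing forward as they close: fully open they stand 13 mm farther back than shut.
Start: joints at [1.264, 0.353, 1.633, -0, 1.155, -0.002], TCP at [187.563, 596.195, 231.281] pointing down, gripper open.
Joint ranges: [-2.63, 2.63], [-0.92, 2.1], [0.06, 2.66], [-1.3, 4.44], [0, 2.69], [-3.02, 3.02]. Speed limits (rad/s): [2.22, 2.22, 2.79, 3.14, 3.14, 3.14].

## Interface

Orientations are given as [roll, pitch, yaw] about the fixed x, y, z axes, in that order (R = Rz(yaw) Ry(pitch) Rx(roll)).
In Python, from plant import manip, imaging, search_frame, masks_of, pinpoint gives the robot as it stands.
- The arm moves only by the tool drive_tool, never from a script. Its argument "targets" is a list of rows, each a list of 3 entries, a list of its own where there are three numbers: the shift along the tool's x, y, z in cm, then the turn about the tool's z in degrees, then the finger opening in cm, from 0 to 8.54. A call has 1 to 12 rows; each row is the pose to reach, as a shift and turn from the pose measured when the call began, along the tool's axes at that moment; what a row does not reach only later rows make up. A row lasts 1/12 s, in which the tool goes at most 41.7 mm and 7.16 degrees, less where a joint would pass 70% of its speed; a pose out of reach is approached as far as the arm can. A call with a gripper value outside its range is refused whole. The fingers move at their own pace and stop on an object; "squeeze" is the grip in N (left out, the last holds). Time passes only in rows, so rows that repeat a pose let the fingers close. It gives the time, the measured TCP pose, the force and the opening at its end, in the units of the state.
- manip.get_state(): the state, without advancing time (a new reading comes with each control period).
- imaging.read_camera(name): name is "scene" or "top" or "wrist"; returns a dict with "pixels" (480x640x3 uint8, blue, green, red), "camera_matrix" (3x3 intrinsics, pixels), "k1" (the pictures are not rectified: a ray, as slopes to the right and down, at radius r is drawn at 1 + k1 r^2 times it, then the intrinsics apply), "pose" (4x4, takes a point from camera to world coordinates); the wrist camera has in their place "tool_from_camera" (4x4, takes a point from camera to tool coordinates, whose origin is the TCP and whose axes are the flange's). Camera axes: x right, y up, looking along -z (the intrinsics and any distortion apply to the point x, -y, -z); pixel columns grow to the right and rows downward; lengths in mm; the calibration is good to about 2 mm. A picture is of the moment at which its call begins: read the wrist's pose just before it. There is no depth.
- manip.hand_in(): hands the job in, once; it reports no verdict.
Trained networks look in the newest picture that a camera, given by its name, has taken for a name from the list of things; names that differ only in an ending like _2 or _b are one class to them, and where a whole thing is asked for, a point or a joint stands for the part that bears it (a point fixed in the world has none). Each returns a list of dicts, best first, with "conf" (0 to 1); they miss things now and then, are a little off and sometimes report something else, mostly with a low value. They report only what shows in the picture. A call takes as long as a camera call.
- search_frame(camera, thing): "point" ([x, y, z] in mm, in world coordinates, good to about 4 mm: the middle of the surface that is visible of it).
- masks_of(camera, thing): "pixels" (480x640 bool, what is visible of it).
- pinpoint(camera, thing): "point" ([x, y, z] in mm, in world coordinates, good to about 4 mm: a listed point, or the origin of a listed thing).
The state is a dict: "clock": time; "q": joint angles; "dq": joint speeds; "joint_torque": joint torques, N m; "eef_pos": TCP position; "tool_rot": TCP orientation; "contact_force": force on the tool from outside, world axes, zero at the start; "ft_torque": the same for the moment, N m; "gripper_width": finger opening in mm.
Only numpy, scipy, OpenCV 4.12 (cv2) and the standard library are available. Lean on these libraries where they do the work, as an engineer would, in place of code of your own. Each camera call takes 0.05 s, during which the arm holds its last target. There are 200 camera calls.

## Task

Turn the lid of the round bar carousel one click clockwise (seen from above) by its central grip, so that its hatch stands over the pocket with the long colour bar, then lift the hatch flap by its ball and swing it over until it falls open. Draw the bar up out of its pocket and finish while still holding it in the gripper, still and upright, about a hand's breadth above the middle of the white board; leave the flap open, the other bar in its pocket and everything else where it is.

Things in the scene. Friction and masses are not known exactly. Their poses are not given: they have to be found in the camera images.
- carousel: fixed grey drum, 276 mm across; origin at its centre on the bench, z up; the dark steel lid's top is 94 mm above the bench. Inside are five open tube pockets (inner diameter 32, tops 45 and floor 12 mm above the bench), 85 mm from the axis, 72 degrees apart, one of them towards the carousel's own -x
- lid (a joint): turning of the lid about the drum's upright axis, rad; 0 = window and flap towards the carousel's own -x; grows clockwise seen from above. Detents at -1.257, 0 and 1.257 (72 degrees a click); a spring pulls it into the nearest with up to about 0.12 Nm; starts near 0; stops at -1.30 and 1.30
- index_grip (a point): point on the lid's axis at gripping height, 128 mm above the bench, in the lid's central black bar grip; the bar is 56 long, 14 wide, 34 high (its top 139 mm above the bench) and points at the window; this point's x axis lies along the bar, its -x towards the window
- window (a point): centre of the hatch window, level with the lid's top; the window is 64 mm radially (this point's x axis) by 92 mm across (its y axis), its centre 85 mm from the lid's axis; covered by the flap when that is shut
- flap (a joint): opening angle of the hatch flap, rad; 0 = flat on the lid, 2.3 = stop, leaning outwards past upright. It falls shut below about 1.35 and falls open by itself, slowly, above about 1.6
- flap_ball (a point): centre of the flap's black ball handle, 20 mm in diameter, on an 8 mm stem 25 mm above the flap's upper face; with the flap shut it is 66 mm from the lid's axis and about 125 mm above the bench
- flap_hinge (a point): middle of the flap's hinge, on the lid's outer side, 121 mm from the axis and 97 mm above the bench; the hinge axis is this point's y axis, level and square to the radius. The flap is aluminium, 72 mm (radially) by 104 mm, 5 thick; the ball is 55 mm from the hinge along the flap and 28 mm above it
- long_bar: the bar to fetch: round colour bar 27 mm in diameter, 70 mm tall, 75 to 155 g, upright in the pocket one click clockwise from the carousel's -x; origin at the centre of its underside, z along the bar; its top is 82 mm above the bench, under the lid
- short_bar: another round colour bar, 26 mm in diameter, 60 mm tall, in the pocket one click counter-clockwise; stays there
- white_board: fixed white board 220 x 340 x 16 mm lying on the bench, long side along its y; origin at the centre of its underside. Between it and the carousel a fixed black blowpipe lies on low rests along x, its top about 80 mm (rests 90 mm) above the bench
- matchbox: loose small box 36 x 62 x 15 mm lying near the left end of the white board; bystander
- tin: open grey tin, 72 mm across, 100 tall, to the left of the carousel; bystander
- frit_jar: jar 62 mm across, 87 tall, behind the carousel; bystander
- beeswax: yellow wax cake 50 x 75 x 32 mm at the left of the bench; bystander

How it is judged (in metres and radians):
On the way, in this order (a step that is already met when the one before it is completed fails the run):
1. the lid stands one click clockwise, the bar still in its pocket (value of joint lid above 1.17 rad and height (world z) of long_bar below 0.03 m), for 0.2 s.
2. the flap is swung open, the bar still in its pocket (value of joint flap above 1.6 rad and value of joint lid above 1.12 rad and height (world z) of long_bar below 0.03 m), for 0.2 s.
3. the bar is drawn up clear of the lid (height (world z) of long_bar above 0.1 m and contact force between the fingers and long_bar above 1 N), for 0.1 s.
At the end, for the whole second after the job is handed in: The gripper holds the long bar still (under 0.03 m/s), upright within 0.2 rad, its lower end 40 to 210 mm above the white board's surface and within 60 mm of the board's middle; the flap is open (over 1.6 rad) and the lid still one click clockwise (over 1.12 rad) (horizontal distance between long_bar and white_board below 0.06 m and height (world z) of long_bar between 0.056 and 0.226 m and angle between long_bar's own z axis and vertical below 0.2 rad and linear speed of long_bar below 0.03 m/s and contact force between the fingers and long_bar above 1 N and value of joint flap above 1.6 rad and value of joint lid above 1.12 rad); the arm keeps its last pose, push and grip.
It fails at once if the short bar is taken out or pushed about (distance of short_bar from where it was at the start of the episode above 0.02 m).
It fails at once if the long bar is tipped over (angle between long_bar's own z axis and vertical above 0.8 rad).
It fails at once if a bystander is disturbed (distance of any of matchbox, tin, frit_jar, beeswax from where it was at the start of the episode above 0.03 m).
It also fails if it takes over 58 s, if anything falls off the work surface, if the arm or the gripper's body presses on something with over 40 N, if the wrist force passes 120 N, or if a joint passes its speed limit or range.

## Working session

There is one attempt and no reset: what is moved stays moved. The work goes in short steps, Python scripts to look and compute and a tool call to move; the robot and the scene stay as the last step left them, time stands still between calls to the robot, and variables do not carry over. Pictures are saved under pics/ and viewed, about 8 in all and at most 12, crops included, and the job is handed in when it is done.

Besides the shell and the picture viewer there is one more tool, called after "Call:" as name([rows], argument=value, ...), one row to a line, values as JSON. drive_tool: Moves the arm, as the interface text tells. Its arguments: {"type":"object","properties":{"targets":{"type":"array","items":{"type":"array"}},"squeeze":{"type":"number"}},"required":["targets"]}

```bash
mkdir -p pics; ls; python3 - <<'E'
from plant import manip, imaging, search_frame, masks_of, pinpoint
import cv2
s=manip.get_state();print({k:s[k] for k in('clock','eef_pos','tool_rot','gripper_width')})
a=imaging.read_camera('scene')['pixels'];b=imaging.read_camera('top')['pixels']
cv2.imwrite('pics/a.png',cv2.resize(cv2.vconcat([a,b]),(450,675))[:600] if 0 else cv2.hconcat([cv2.resize(a,(400,300)),cv2.resize(b,(400,300))]))
cv2.imwrite('pics/top0.png',b)
for c in('top','scene'):
  for t in('carousel','index_grip','window','flap_ball','flap_hinge','white_board','tin','frit_jar','matchbox','beeswax'):
    r=pinpoint(c,t);print(c,t,[(x['point'],x['conf']) for x in r[:1]])
E
```

```text
pics
{'clock': 0.0, 'eef_pos': array([187.44734767, 595.73783153, 230.57743741]), 'tool_rot': array([-3.14023923e+00,  8.93866898e-08,  2.83672277e+00]), 'gripper_width': 85.27980155144688}
top carousel [([573.6, 108.6, 1.6], 0.6)]
top index_grip [([575.1, 108.3, 127.2], 0.88)]
top window [([490.7, 126.7, 95.9], 0.83)]
top flap_ball [([513.5, 121.7, 120.5], 0.96)]
top flap_hinge [([459.3, 133.4, 98.4], 0.68)]
top white_board [([505.9, -353.6, -1.5], 0.71)]
top tin [([624.6, 452.4, -0.8], 0.7)]
top frit_jar [([763.8, 25.5, -1.8], 0.6)]
top matchbox [([518.5, -222.8, 15.0], 0.65)]
top beeswax [([502.6, 417.6, 1.6], 0.88)]
scene carousel [([568.4, 107.9, 1.0], 0.93)]
scene index_grip [([574.3, 106.3, 127.2], 0.72)]
scene window [([494.4, 129.9, 96.3], 0.64)]
scene flap_ball [([507.9, 125.4, 121.8], 0.6)]
scene flap_hinge []
scene white_board [([502.3, -352.2, 1.5], 0.87)]
scene tin [([632.4, 455.6, 2.2], 0.9)]
scene frit_jar [([766.8, 26.6, 2.2], 0.6)]
scene matchbox [([514.1, -227.9, 16.3], 0.91)]
scene beeswax [([501.5, 413.8, 0.6], 0.83)]
```

View pics/top0.png

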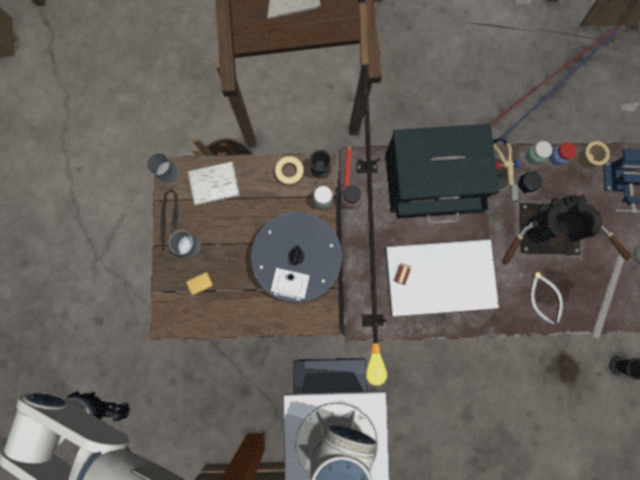

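View pics/a.png

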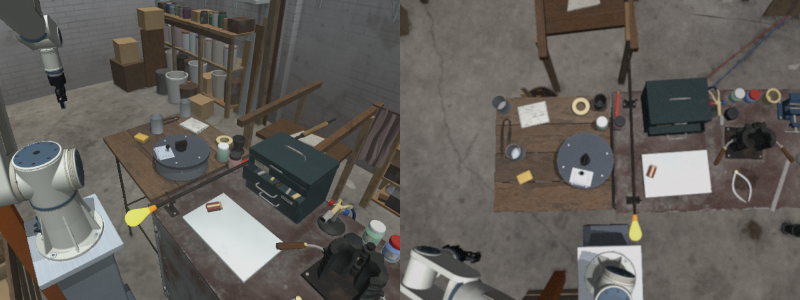

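```bash
cat > h.py <<'E'
import numpy as np, cv2
from plant import manip, imaging, search_frame, masks_of, pinpoint
from scipy.spatial.transform import Rotation as Ro
def go(p,yaw):
    "shift in tool cm and turn deg from the present pose to TCP p (mm), yaw (deg)"
    s=manip.get_state();R=Ro.from_euler('xyz',s['tool_rot']).as_matrix()
    y0=np.degrees(np.arctan2(R[1,0],R[0,0]))
    t=-((yaw-y0+180)%360-180)
    print('clock',s['clock'],'tcp',s['eef_pos'].round(1),'yaw',y0.round(2),'w',round(s['gripper_width'],1),'F',s['contact_force'].round(1))
    print(' ->',p,yaw,'shift',(R.T@(np.array(p)-s['eef_pos'])/10).round(2),'turn',round(t,2))
E
python3 -c "
from h import *
go([574,108,220],167)"
```

```text
clock 1.1 tcp [187.6 596.2 231.3] yaw 162.53 w 85.2 F [-0.  -0.9 -0.3]
 -> [574, 108, 220] 167 shift [-51.51 -34.97   1.13] turn -4.47
```

Call:
drive_tool([
  [[-51.5, -35, 0.5], -4.5, 8.5],
  [[-51.5, -35, 0.5], -4.5, 8.5],
  [[-51.5, -35, 0.5], -4.5, 8.5],
  [[-51.5, -35, 0.5], -4.5, 8.5],
  [[-51.5, -35, 0.5], -4.5, 8.5],
  [[-51.5, -35, 0.5], -4.5, 8.5],
  [[-51.5, -35, 0.5], -4.5, 8.5],
  [[-51.5, -35, 0.5], -4.5, 8.5],
  [[-51.5, -35, 0.5], -4.5, 8.5],
  [[-51.5, -35, 0.5], -4.5, 8.5],
  [[-51.5, -35, 0.5], -4.5, 8.5],
  [[-51.5, -35, 0.5], -4.5, 8.5],
])

```text
clock: 2.1
eef_pos: [498.7, 202.2, 227.6]
tool_rot: [3.141, 0.0, 2.915]
contact_force: [0.1, 0.6, 0.1]
gripper_width: 84.7
```

```bash
python3 -c "
from h import *
go([574.5,107.5,220],167)"
```

```text
clock 2.1 tcp [498.7 202.2 227.6] yaw 167.04 w 84.7 F [0.1 0.6 0.1]
 -> [574.5, 107.5, 220] 167 shift [-9.51 -7.53  0.76] turn 0.04
```

Call:
drive_tool([
  [[-9.5, -7.5, 0.5], 0, 8.5],
  [[-9.5, -7.5, 0.5], 0, 8.5],
  [[-9.5, -7.5, 0.5], 0, 8.5],
  [[-9.5, -7.5, 0.5], 0, 8.5],
  [[-9.5, -7.5, 0.5], 0, 8.5],
  [[-9.5, -7.5, 0.5], 0, 8.5],
])

```text
clock: 2.6
eef_pos: [574.1, 107.8, 222.4]
tool_rot: [3.141, -0.0, 2.914]
contact_force: [-0.5, -0.2, -0.4]
gripper_width: 84.8
```

```bash
python3 -c "
from h import *
a=imaging.read_camera('wrist');cv2.imwrite('pics/w1.png',a['pixels'])
for t in('index_grip','flap_ball','window','flap_hinge','carousel'):
  print(t,[(x['point'],x['conf']) for x in pinpoint('wrist',t)[:1]])
go([574.5,107.5,111],167)"
```

```text
index_grip [([577.6, 106.2, 125.6], 0.88)]
flap_ball [([512.8, 126.8, 118.9], 0.91)]
window [([489.9, 127.0, 97.4], 0.71)]
flap_hinge [([456.1, 137.4, 95.0], 0.94)]
carousel [([573.2, 109.1, 2.4], 0.73)]
clock 2.9 tcp [574.  108.8 222.8] yaw 167.12 w 84.8 F [ 0.8 -0.5  0.1]
 -> [574.5, 107.5, 111] 167 shift [-0.07 -0.12 11.18] turn 0.12
```

View pics/w1.png

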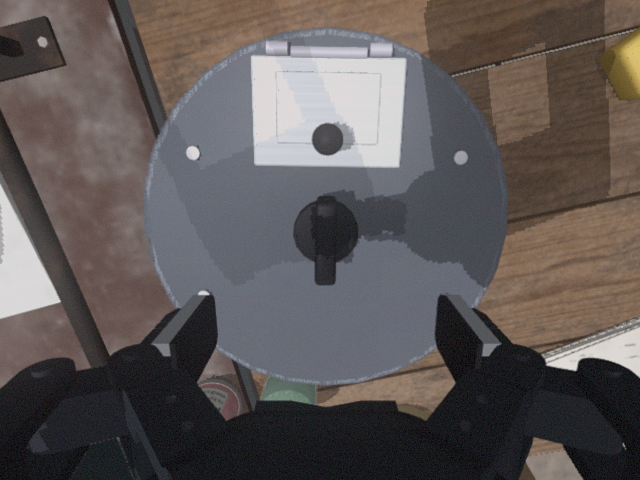

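Call:
drive_tool([
  [[0, -0.1, 4], 0, 5],
  [[0, -0.1, 8], 0, 5],
  [[0, -0.1, 11.3], 0, 5],
  [[0, -0.1, 11.3], 0, 5],
  [[0, -0.1, 11.3], 0, 1],
  [[0, -0.1, 11.3], 0, 1],
  [[0, -0.1, 11.3], 0, 1],
  [[0, -0.1, 11.3], 0, 1],
  [[0, -0.1, 11.3], 0, 1],
  [[0, -0.1, 11.3], 0, 1],
  [[0, -0.1, 11.3], 0, 1],
], squeeze=50)

```text
clock: 3.82
eef_pos: [575.3, 107.3, 112.4]
tool_rot: [3.141, 0.004, 2.917]
contact_force: [-1.5, -5.6, 4.9]
gripper_width: 13.2
```

Call:
drive_tool([
  [[0, 0, 0], 6, 1],
  [[0, 0, 0], 12, 1],
  [[0, 0, 0], 18, 1],
  [[0, 0, 0], 24, 1],
  [[0, 0, 0], 30, 1],
  [[0, 0, 0], 36, 1],
  [[0, 0, 0], 42, 1],
  [[0, 0, 0], 48, 1],
  [[0, 0, 0], 54, 1],
  [[0, 0, 0], 60, 1],
  [[0, 0, 0], 66, 1],
  [[0, 0, 0], 72, 1],
])

```text
clock: 4.82
eef_pos: [573.8, 106.1, 112.5]
tool_rot: [3.14, 0.002, 1.655]
contact_force: [-2.9, -6.4, -8.4]
gripper_width: 13.1
```

Call:
drive_tool([
  [[0, 0, 0], 1, 1],
  [[0, 0, 0], 1, 1],
  [[0, 0, 0], 1, 1],
  [[0, 0, 0], 1, 3],
  [[0, 0, 0], 1, 5],
  [[0, 0, 0], 1, 5],
  [[0, 0, -8], 1, 5],
  [[0, 0, -8], 1, 5],
  [[0, 0, -8], 1, 5],
])

```text
clock: 5.57
eef_pos: [578.2, 107.2, 200.6]
tool_rot: [3.128, 0.001, 1.638]
contact_force: [1.1, 0.4, 0.7]
gripper_width: 50.1
```

```bash
python3 -c "
from h import *
a=imaging.read_camera('wrist');cv2.imwrite('pics/w2.png',a['pixels'])
for t in('index_grip','flap_ball','window','flap_hinge','carousel'):
  print(t,[(x['point'],x['conf']) for x in pinpoint('wrist',t)[:1]])
go([568,174,200],95)"
```

```text
index_grip [([573.2, 106.6, 127.0], 0.8)]
flap_ball []
window [([566.4, 192.4, 93.7], 0.57)]
flap_hinge [([567.7, 225.8, 92.6], 0.59)]
carousel [([576.8, 108.5, -0.3], 0.7)]
clock 5.8667 tcp [573.  106.1 191.6] yaw 93.86 w 50.0 F [ 0.2  0.3 -0.6]
 -> [568, 174, 200] 95 shift [ 6.8  -0.04 -0.85] turn -1.14
```

View pics/w2.png

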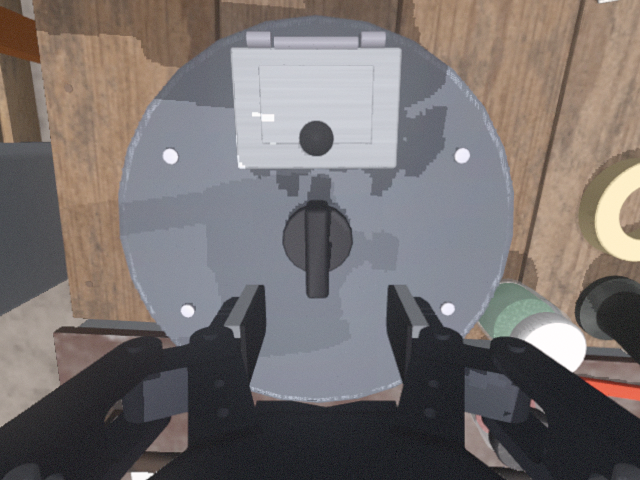

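```bash
cat >> h.py <<'E'
def ray(px,z,a,s):
    "world point at height z seen at pixel px in wrist picture a taken at state s"
    K=a['camera_matrix'];u=(np.array(px)-[K[0,2],K[1,2]])/[K[0,0],K[1,1]];d=u.copy()
    for _ in range(20): d=u/(1+a['k1']*(d@d))
    T=np.eye(4);T[:3,:3]=Ro.from_euler('xyz',s['tool_rot']).as_matrix();T[:3,3]=s['eef_pos'];T=T@a['tool_from_camera']
    v=T[:3,:3]@[d[0],-d[1],-1];return T[:3,3]+v*(z-T[2,3])/v[2]
E
python3 -c "
from h import *
s=manip.get_state();a=imaging.read_camera('wrist')
b=ray([316,138],125,a,s);g=ray([317,240],94,a,s);h1=ray([258,40],97,a,s);h2=ray([373,40],97,a,s);g=ray([317,249],139,a,s)
print(b,g,h1,h2,(h1+h2)/2)
print([(x['point'],x['conf']) for x in search_frame('wrist','flap_ball')])
go([568,174,109],95)"
```

```text
[562.14278406 173.03588742 125.        ] [566.60623212 114.35002593 139.        ] [524.76328275 224.99474676  97.        ] [590.94182029 229.46814423  97.        ] [557.85255152 227.2314455   97.        ]
[([570.4, 195.7, 93.0], 0.87)]
clock 5.9667 tcp [573.1 106.1 191.5] yaw 93.85 w 50.0 F [-0.3 -0.7 -0.2]
 -> [568, 174, 109] 95 shift [ 6.82 -0.05  8.23] turn -1.15
```

Call:
drive_tool([
  [[3.5, 0, 0], -1, 5],
  [[6.7, 0, 0], -1, 5],
  [[6.7, 0, 2], -1, 5],
  [[6.7, 0, 5], -1, 5],
  [[6.7, 0, 8.2], -1, 5],
  [[6.7, 0, 8.2], -1, 5],
  [[6.7, 0, 8.2], -1, 1],
  [[6.7, 0, 8.2], -1, 1],
  [[6.7, 0, 8.2], -1, 1],
  [[6.7, 0, 8.2], -1, 1],
  [[6.7, 0, 8.2], -1, 1],
], squeeze=25)

```text
clock: 6.88
eef_pos: [569.4, 173.0, 110.9]
tool_rot: [3.14, 0.002, 1.655]
contact_force: [-0.7, 0.2, 3.9]
gripper_width: 17.9
```

```bash
python3 -c "
from h import *
b=np.array([6.6,0]) # noqa
go([568,174,109],95)
r=61.7
for th in (0,20,40,60,80,95,105,112):
  f=np.radians(27+th);print(th,'x %.2f z %.2f'%((-r*np.cos(f)+55)/10,-(r*np.sin(f)-28)/10))
a=imaging.read_camera('wrist')['pixels'];cv2.imwrite('pics/w3.png',a)"
```

```text
clock 6.8833 tcp [569.4 173.  110.9] yaw 94.84 w 17.9 F [-0.7  0.2  3.9]
 -> [568, 174, 109] 95 shift [ 0.12 -0.13  0.19] turn -0.16
0 x 0.00 z -0.00
20 x 1.29 z -1.71
40 x 3.09 z -2.88
60 x 5.18 z -3.36
80 x 7.30 z -3.10
95 x 8.77 z -2.43
105 x 9.63 z -1.79
112 x 10.16 z -1.25
```

View pics/w3.png

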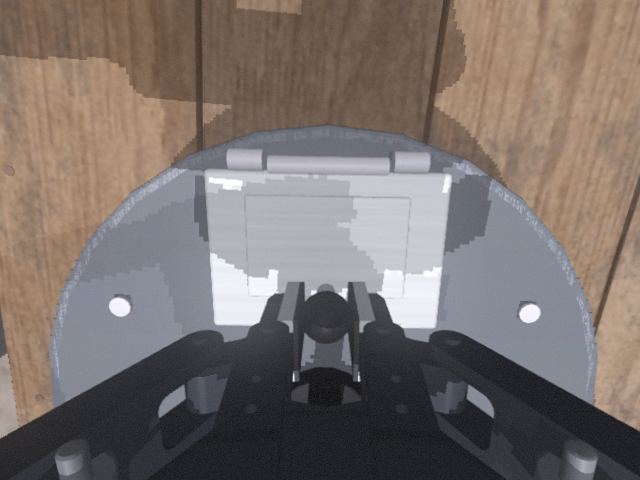

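Call:
drive_tool([
  [[0, 0, 0], 0, 3.5],
  [[0, 0, 0], 0, 3.5],
  [[0, 0, 0.4], 0, 3.5],
  [[0, 0, 0.4], 0, 3.5],
  [[0, 0, 0.4], 0, 1],
  [[0, 0, 0.4], 0, 1],
  [[0, 0, 0.4], 0, 1],
  [[0, 0, 0.4], 0, 1],
], squeeze=30)

```text
clock: 7.6
eef_pos: [569.2, 172.9, 106.6]
tool_rot: [3.14, 0.002, 1.655]
contact_force: [-0.1, -0.2, 0.1]
gripper_width: 18.3
```

Call:
drive_tool([
  [[0.3, 0, -0.5], 0, 1],
  [[0.6, 0, -1.0], 0, 1],
  [[0.95, 0, -1.35], 0, 1],
  [[1.3, 0, -1.7], 0, 1],
  [[1.75, 0, -2.05], 0, 1],
  [[2.2, 0, -2.4], 0, 1],
  [[2.65, 0, -2.65], 0, 1],
  [[3.1, 0, -2.9], 0, 1],
  [[3.6, 0, -3.1], 0, 1],
  [[4.1, 0, -3.25], 0, 1],
  [[4.65, 0, -3.35], 0, 1],
  [[5.2, 0, -3.4], 0, 1],
])

```text
clock: 8.6
eef_pos: [565.0, 225.3, 141.0]
tool_rot: [3.14, 0.002, 1.655]
contact_force: [0.4, -1.6, 1.3]
gripper_width: 17.6
```

```bash
python3 -c "
from h import *
a=imaging.read_camera('wrist')['pixels'];cv2.imwrite('pics/w4.png',a)
go([569.2-4,172.9+52,106.6+34],95)
r=61.7
for th in (60,66,72,78,84,90,96,102,108):
  f=np.radians(27+th);print(th,'x %.2f z %.2f'%((-r*np.cos(f)+55)/10-5.18,-(r*np.sin(f)-28)/10+3.36))
"
```

```text
clock 8.65 tcp [564.9 226.3 141. ] yaw 94.85 w 17.5 F [ 1.1 -0.6  1.2]
 -> [565.2, 224.9, 140.6] 95 shift [-0.14  0.01  0.04] turn -0.15
60 x -0.00 z -0.00
66 x 0.64 z -0.00
72 x 1.29 z 0.07
78 x 1.92 z 0.20
84 x 2.53 z 0.40
90 x 3.12 z 0.66
96 x 3.68 z 0.99
102 x 4.20 z 1.37
108 x 4.68 z 1.80
```

View pics/w4.png

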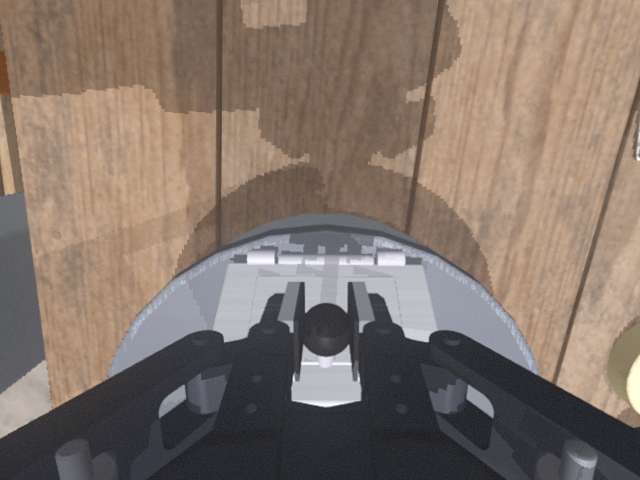

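Call:
drive_tool([
  [[0.55, 0, 0], 0, 1],
  [[1.2, 0, 0.05], 0, 1],
  [[1.8, 0, 0.2], 0, 1],
  [[2.45, 0, 0.4], 0, 1],
  [[3.05, 0, 0.65], 0, 1],
  [[3.6, 0, 1.0], 0, 1],
  [[4.1, 0, 1.35], 0, 1],
  [[4.6, 0, 1.8], 0, 1],
  [[4.6, 0, 1.8], 0, 1],
  [[4.6, 0, 1.8], 0, 5],
  [[4.6, 0, 1.8], 0, 5],
  [[4.6, 0, 1.8], 0, 5],
])

```text
clock: 9.65
eef_pos: [560.7, 271.6, 122.5]
tool_rot: [3.141, 0.002, 1.655]
contact_force: [0.0, -0.2, 0.1]
gripper_width: 49.7
```

Call:
drive_tool([
  [[0, 0, -4], 0, 5],
  [[0, 0, -8], 0, 5],
  [[-4, 0, -10], 0, 5],
  [[-8, 0, -10], 0, 5],
  [[-11, 0, -10], 0, 5],
  [[-11, 0, -10], 0, 5],
  [[-11, 0, -10], 0, 5],
  [[-11, 0, -10], 0, 5],
  [[-11, 0, -10], 0, 5],
  [[-11, 0, -10], 0, 5],
  [[-11, 0, -10], 0, 5],
])

```text
clock: 10.57
eef_pos: [569.6, 163.1, 222.4]
tool_rot: [3.141, 0.002, 1.657]
contact_force: [0.9, 0.4, 0.2]
gripper_width: 49.9
```

```bash
python3 -c "
from h import *
s=manip.get_state();a=imaging.read_camera('wrist');cv2.imwrite('pics/w5.png',a['pixels'])
for t in('index_grip','long_bar','window','flap_ball'):
  print(t,[(np.round(x['point'],1),x['conf']) for x in pinpoint('wrist',t)[:1]+search_frame('wrist',t)[:1]])
go([566.5,192,150],95)
m=masks_of('wrist','long_bar')
if m:
  v,u=np.nonzero(m[0]['pixels']);c=[u.mean(),v.mean()];print(c,u.min(),u.max(),v.min(),v.max(),ray(c,82,a,s))
"
```

```text
index_grip [(array([574.2, 106.7, 124.1]), 0.64), (array([568.3, 152.4,  91.9]), 0.61)]
long_bar [(array([571.2, 190. ,  14.7]), 0.86), (array([568.2, 191.6,  83.1]), 0.81)]
window [(array([567. , 153.7,  96.5]), 0.89)]
flap_ball [(array([562.9, 286.1, 114.3]), 0.74), (array([564.1, 259.3, 127.6]), 0.86)]
clock 11.0167 tcp [569.8 162.2 222.7] yaw 94.85 w 49.8 F [-0.1  0.2 -0.3]
 -> [566.5, 192, 150] 95 shift [ 3.01 -0.08  7.26] turn -0.15
[np.float64(326.0509554140127), np.float64(185.84895359417652)] 309 343 166 205 [566.10395509 195.41761846  82.        ]
```

View pics/w5.png

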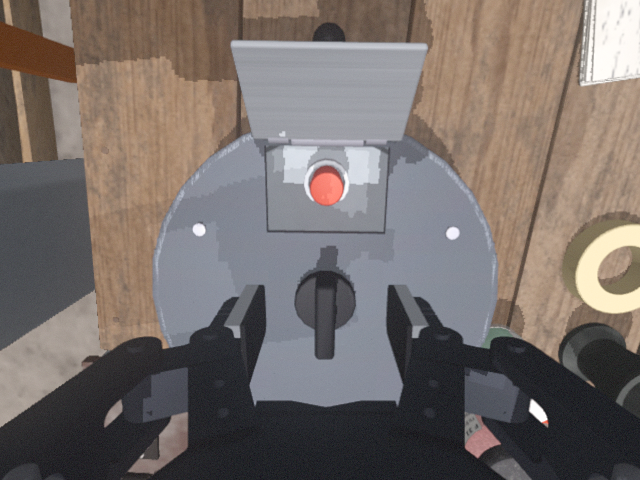

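Call:
drive_tool([
  [[3.1, 0, 3], 0, 4.5],
  [[3.1, 0, 7], 0, 4.5],
  [[3.1, 0, 9], 0, 4.5],
  [[3.1, 0, 11], 0, 4.5],
  [[3.1, 0, 13], 0, 4.5],
  [[3.1, 0, 15], 0, 4.5],
  [[3.1, 0, 17], 0, 4.5],
  [[3.1, 0, 17], 0, 4.5],
  [[3.1, 0, 17], 0, 4.5],
])

```text
clock: 11.82
eef_pos: [567.0, 192.6, 52.1]
tool_rot: [-3.141, 0.002, 1.655]
contact_force: [-0.1, 0.6, 0.7]
gripper_width: 44.9
```

Call:
drive_tool([
  [[0, 0, 0], 0, 2],
  [[0, 0, 0], 0, 2],
  [[0, 0, 0], 0, 2],
  [[0, 0, 0], 0, 2],
  [[0, 0, 0], 0, 2],
  [[0, 0, 0], 0, 2],
  [[0, 0, -0.5], 0, 2],
  [[0, 0, -1.5], 0, 2],
], squeeze=50)

```text
clock: 12.48
eef_pos: [566.0, 192.3, 66.6]
tool_rot: [-3.139, 0.003, 1.655]
contact_force: [0.6, 0.2, -1.8]
gripper_width: 25.5
```

Call:
drive_tool([
  [[0, 0, -2], 0, 2],
  [[0, 0, -4], 0, 2],
  [[0, 0, -6], 0, 2],
  [[0, 0, -8], 0, 2],
  [[0, 0, -10], 0, 2],
  [[0, 0, -12], 0, 2],
  [[0, 0, -14.5], 0, 2],
  [[0, 0, -17], 0, 2],
  [[0, 0, -17], 0, 2],
  [[0, 0, -17], 0, 2],
])

```text
clock: 13.32
eef_pos: [567.1, 193.0, 238.6]
tool_rot: [3.141, 0.002, 1.655]
contact_force: [0.3, -0.7, -1.7]
gripper_width: 25.6
```

```bash
python3 -c "
from h import *
go([504,-353,236],95)
a=imaging.read_camera('wrist')['pixels'];cv2.imwrite('pics/w6.png',a)
print([(x['point'],x['conf']) for x in pinpoint('wrist','long_bar')])"
```

```text
clock 13.3167 tcp [567.1 193.  238.6] yaw 94.84 w 25.6 F [ 0.3 -0.7 -1.7]
 -> [504, -353, 236] 95 shift [-53.87 -10.89   0.36] turn -0.16
[([568.4, 190.4, 196.1], 0.56)]
```

View pics/w6.png

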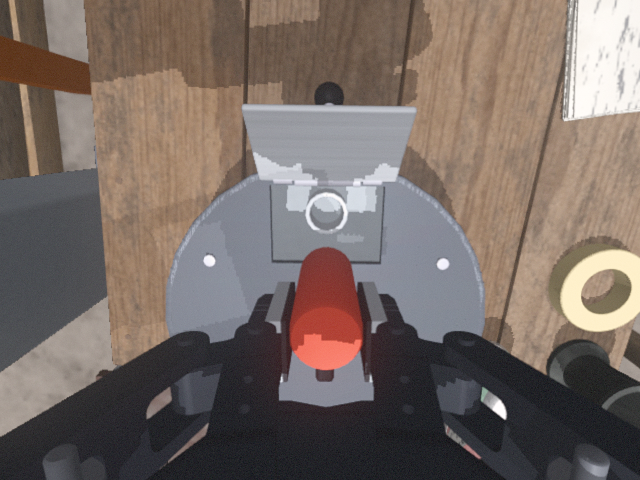

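Call:
drive_tool([
  [[-1, -0.2, 0], 0, 2],
  [[-3, -0.6, 0], 0, 2],
  [[-5.5, -1.1, 0], 0, 2],
  [[-8, -1.6, 0], 0, 2],
  [[-10.5, -2.1, 0], 0, 2],
  [[-13, -2.6, 0], 0, 2],
  [[-15.5, -3.1, 0], 0, 2],
  [[-18, -3.6, 0], 0, 2],
  [[-20.5, -4.1, 0], 0, 2],
  [[-23, -4.6, 0], 0, 2],
  [[-25.5, -5.1, 0], 0, 2],
  [[-27, -5.4, 0], 0, 2],
])

```text
clock: 14.42
eef_pos: [533.0, -83.6, 235.8]
tool_rot: [-3.135, 0.003, 1.654]
contact_force: [-0.7, 0.2, -1.7]
gripper_width: 25.9
```

Call:
drive_tool([
  [[-1.5, -0.3, 0], 0, 2],
  [[-4, -0.8, 0], 0, 2],
  [[-6.5, -1.3, 0], 0, 2],
  [[-9, -1.8, 0], 0, 2],
  [[-11.5, -2.3, 0], 0, 2],
  [[-14, -2.8, 0], 0, 2],
  [[-16.5, -3.3, 0], 0, 2],
  [[-19, -3.8, 0], 0, 2],
  [[-21.5, -4.3, 0], 0, 2],
  [[-24, -4.8, 0], 0, 2],
  [[-26, -5.2, 0], 0, 2],
  [[-27, -5.4, 0], 0, 2],
])

```text
clock: 15.42
eef_pos: [500.1, -359.5, 235.6]
tool_rot: [-3.133, 0.002, 1.653]
contact_force: [0.2, 0.5, -1.1]
gripper_width: 25.6
```

```bash
python3 -c "
from h import *
go([504,-353,160],95)"
```

```text
clock 15.4167 tcp [ 500.1 -359.5  235.6] yaw 94.7 w 25.6 F [ 0.2  0.5 -1.1]
 -> [504, -353, 160] 95 shift [0.63 0.51 7.55] turn -0.3
```

Call:
drive_tool([
  [[0.5, 0.4, 2], 0, 2],
  [[0.5, 0.4, 4], 0, 2],
  [[0.5, 0.4, 6], 0, 2],
  [[0.5, 0.4, 7.5], 0, 2],
  [[0.5, 0.4, 7.5], 0, 2],
  [[0.5, 0.4, 7.5], 0, 2],
  [[0.5, 0.4, 7.5], 0, 2],
  [[0.5, 0.4, 7.5], 0, 2],
  [[0.5, 0.4, 7.5], 0, 2],
])

```text
clock: 16.17
eef_pos: [503.6, -354.7, 161.7]
tool_rot: [-3.134, 0.004, 1.653]
contact_force: [-0.0, 0.4, -1.3]
gripper_width: 25.6
```

```bash
python3 -c "
from h import *
a=imaging.read_camera('scene')['pixels'];cv2.imwrite('pics/s7.png',a)
for c,t in(('scene','long_bar'),('top','white_board'),('scene','flap_ball'),('scene','tin'),('scene','matchbox')):
  if c=='top': imaging.read_camera('top')
  print(t,[(np.round(x['point'],1),x['conf']) for x in pinpoint(c,t)[:1]])
go([504,-353,160],95)"
```

```text
long_bar [(array([ 504.6, -355.7,  117.3]), 0.6)]
white_board [(array([ 507.6, -352.6,   -4.4]), 0.69)]
flap_ball [(array([564.4, 285.7, 117.6]), 0.66)]
tin [(array([630.1, 455.8,   2. ]), 0.78)]
matchbox [(array([ 516.3, -227.1,   16.9]), 0.77)]
clock 16.5167 tcp [ 503.1 -354.4  160.7] yaw 94.71 w 26.0 F [-0.8 -0.2 -1.4]
 -> [504, -353, 160] 95 shift [0.13 0.11 0.07] turn -0.29
```

View pics/s7.png

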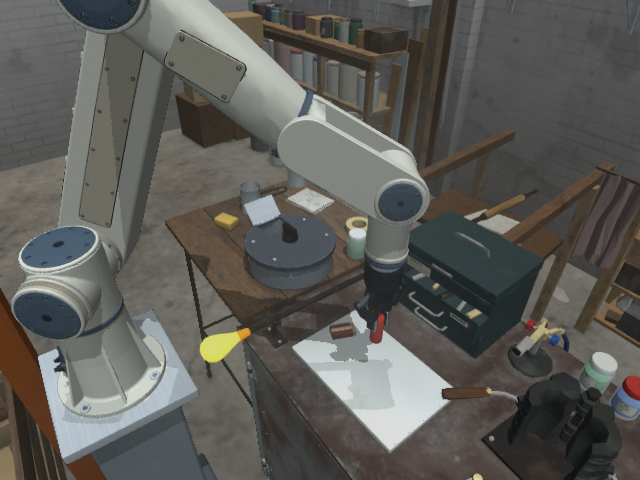

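The bar (377,325) hangs upright over the board, the flap stands open (263,210), and the bystanders are where they were.

```bash
python3 -c "
from plant import manip
print(manip.hand_in())"
```

```text
the job is handed in; nothing more can be done
None
```

I turned the lid one click clockwise, swung the flap open by its ball and drew the long bar up out of its pocket. I then handed in with the bar held upright over the middle of the white board, at about 16.5 s of the 58 s.

The last checks before handing in:
- **Bar:** its lower end measured [504.6, -355.7, 117], about 4 mm from the board's middle and 101 mm above its surface. The gripper read 26 mm open on the 27 mm bar, squeezing with 50 N.
- **Flap and lid:** the ball was at [564, 286, 118], which fits the flap lying at its open stop with the lid one click clockwise.
- **Bystanders:** the tin and matchbox were where they started, within measuring error. I did not re-measure the frit jar or the beeswax, but both appeared in place in the last scene picture.
- **Short bar:** it stayed covered by the lid, so I never saw it directly.

One check disagreed. My own wrist-camera ray put the central grip about 7 mm off the network's position, so I used the network values and the given sizes for the grasps. No grasp failed, though I regripped the ball once, 4 mm lower.

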